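# Clamp a bonded module in the screw press

## Robot

A 6-joint arm with a two-finger parallel gripper is mounted at the origin on a cart in front of the work surface, level with it; the furniture and walls round the work are solid. World frame = base frame: x ahead of the robot, y to its left, z up, the work surface at z = 0. Lengths are in m, angles in degrees, forces in N, time in s.
With the tool pointing down it reaches from about 0.25 to 0.725 m from the base axis. Payload 9.7 kg.
Tool frame: the origin (TCP) lies between the finger pads; the fingertips stand 25 mm ahead of it and the grasp point (between the pads) lies 6 mm ahead of it; z points along the fingers, y is the line along which they close (so a half turn about z gives the same grasp; the last joint's range is limited). The gripper opens to 85 mm and grips with 20 to 120 N. Pads are 22 mm wide; open, the fingers measure 114 mm over their backs; the gripper's body (76 mm by 85 mm) begins 54 mm behind the grasp point. The pads swing forward as they close: fully open they stand 13 mm farther back than shut.
Start: joints at [76.203, 4.979, 10.078, 95.1, 0, 90], TCP at [0.131, 0.534, 0.256] pointing down, gripper open.
Joint ranges: [-179.16, 179.16], [-48.56, 103.87], [-65.8, 70.77], [-126.05, 130.52], [-82.76, 87.17], [-180, 180]. Speed limits (degrees/s): [127.2, 127.2, 147.25, 180, 180, 180].

## Interface

Orientations are given as [roll, pitch, yaw] about the fixed x, y, z axes, in that order (R = Rz(yaw) Ry(pitch) Rx(roll)).
In Python, from workcell import bot gives the robot as it stands. The module is installed in compiled form; this text tells all that it offers.
- The arm moves only by the shell command python3 -m pendant 'ROWS' [FORCE]. ROWS is rows parted by semicolons, their numbers by spaces, 1 to 5 of them, each of 5 numbers: dx, dy, dz in m, then a turn about the tool's z in degrees, then the finger opening in m; each row is the pose to reach, as a shift and turn from the pose commanded when the command began, along the tool's axes at that moment; what a row does not reach only later rows make up. A row lasts 1/12 s, in which the tool goes at most 0.0417 m and 7.16 degrees, less where a joint would pass 70% of its speed; a pose out of reach is approached as far as the arm can. The fingers move at their own pace and stop on an object; FORCE is the grip in N (left out, the last holds). Time passes only in rows, so rows that do not move let the fingers close. It prints the time, the measured TCP pose, the force, the opening and the grip force at its end.
- bot.get_obs(): the state, without advancing time (a new reading comes with each control period).
- bot.camera(name): name is "side" or "top"; returns the picture (480x640x3 uint8, blue, green, red); there is no depth.
- bot.camera_info(name): a dict with "mtx" (3x3 intrinsics, pixels), "extrinsics" (4x4, takes a point from camera to world coordinates). Camera axes: x right, y down, z forward; pixel columns grow to the right and rows downward; lengths in m; the calibration is good to about 2 mm. A picture is of the moment at which its call begins. camera_info takes no time and is no camera call.
- bot.job_done(): hands the job in; it is judged then, once.
The state is a dict: "time": time; "q": joint angles; "qd": joint speeds; "joint_efforts": joint torques, N m; "ee_pos": TCP position; "tcp_rot": TCP orientation; "wrist_force": force on the tool from outside, world axes, zero at the start; "torque": the same for the moment, N m; "opening": finger opening in m; "grasp_force": force on a finger pad.
Only numpy, scipy, OpenCV 4.12 (cv2) and the standard library are available. Lean on these libraries where they do the work, as an engineer would, in place of code of your own. Each camera call takes 0.05 s, during which the arm holds its last target. There are 200 camera calls.

## Task

The flat radio module (the thin one without an antenna stub or button on its end) has just been glued and must set under pressure. Lay it face up in the lipped bed of the screw press's pulled-out tray, then push the tray fully home, wind the crank clockwise until the rubber pad meets the module, and snug it by feel: about a quarter turn past first contact, never more than half a turn. Let go, leaving it clamped, and do not disturb the other loose things.

Things in the scene. Friction and masses are not known exactly. Their poses are not given: they have to be found in the camera images.
- flat_module: The work: black radio module, display face up, 116 long (own x) x 60 wide (own y) x 25 mm thick (21 mm over the last 29 mm at its +x end); thinnest of three black modules, the only one with nothing tall on its end. Origin on its underside; the case's middle is 3 mm to -y of it. Which of the three places it lies in varies. About 0.17 kg. Grasp across the 60 mm width.
- module_mid (a point): Centre of the module's case, 12 mm above its underside (the module's top is 13 mm above this point).
- press: Grey screw press bolted down; place and yaw vary. Origin on the bench under the screw axis. Own +x: the way the tray slides home (roughly world -y). Foot 150 x 160 x 12 mm; slide bed 86 mm wide, to own x = -205 mm. Two 18 mm columns at own y = +-62 mm carry a crosshead (38 x 152 mm, underside 80, top 104 mm up). The screw's pad hangs under it, the crank turns above it.
- screw_axis (a point): Point on the vertical screw axis, 111 mm above the bench, about which the crank turns.
- tray (a joint): Slide of the aluminium tray in m: 0 pulled out (bed centre 120 mm in front, own -x, of the screw axis), 0.12 fully home against its stop, bed centred under the pad. Drag about 3 N; stays where it is left.
- bed (a point): Centre of the tray's bed floor, 20 mm above the bench. x along the tray (same axes as the press). The bed is 124 (x) x 68 (y) mm inside lips 4 mm thick and 6 mm high, so the module has 4 mm play all round; it may lie either end first.
- tray_knob (a point): Middle of the grip of the upright black push knob on the tray's tongue (14 to 18 mm diameter, 40 mm tall, top 14 mm above this point), 114 mm before the bed's centre. Moves with the tray.
- screw (a joint): Turn of the screw in rad, grows clockwise seen from above and lowers the pad and crank 16 mm per turn (2.546 mm per rad). At 0 the pad face is 71 mm above the bench. Starts between 0 and 4.5. Range 0 to 15.6. Steady drag about 6 N at the crank knob; it stays where it is left.
- crank_knob (a point): Middle of the crank's upright black grip: 16 mm diameter, 38 mm tall, top 18 mm above this point, crank arm 20 mm below it. It circles 50 mm from the screw axis, sinks 16 mm per turn, and spins freely on its own pin, so it can be held with a fixed gripper yaw while going round.
- pad_face (a point): Centre of the underside of the round rubber pad, 36 mm diameter. It sinks with the screw until it meets the work (module top: 45 mm above the bench in the bed) and stops; past contact a spring cushion above it yields (12 N per mm of screw travel: 48 N at a quarter turn, 96 N at half) and the drag felt at the crank knob rises about 1.2 N per eighth of a turn. Cushion travel 10.5 mm.
- tall_module_a: Bystander: black module 115 x 65 mm, 41 mm tall over the antenna stub at its end. Origin on its underside. Do not disturb.
- tall_module_b: Bystander: black module 115 x 65 mm, 40 mm tall over the round button at its end. Origin on its underside. Do not disturb.
- sensor_head: Bystander: dark round probe head, 33 mm across, 46 mm tall. Origin on its underside.
- marker_pen: Bystander: felt pen lying on the bench, 17 x 135 x 16 mm.
- cutters: Bystander: side cutters with red handles lying on the bench, 146 x 44 x 11 mm.
- cell_0: Bystander: flat grey battery cell, 53 x 34 x 10 mm.

How it is judged (in metres and radians):
On the way, in this order (a step that is already met when the one before it is completed fails the run):
1. the flat module lies in the bed of the pulled-out tray, let go (horizontal distance between module_mid and bed below 0.009 m and angle between the x axis of flat_module and the x axis of bed, either way round below 0.12 rad and angle between flat_module's own z axis and vertical below 0.06 rad and z of module_mid in the frame of bed below 0.0165 m and value of joint tray below 0.04 m and contact force between the fingers and flat_module below 0.3 N), for 0.1 s.
2. the tray is fully home with the module in its bed (horizontal distance between module_mid and bed below 0.009 m and angle between the x axis of flat_module and the x axis of bed, either way round below 0.12 rad and angle between flat_module's own z axis and vertical below 0.06 rad and z of module_mid in the frame of bed below 0.0165 m and value of joint tray above 0.116 m), for 0.1 s.
3. the pad has met the module (contact force between pad and flat_module above 1 N), for 0.05 s.
4. the pad is snug on the module (contact force between pad and flat_module above 15 N and value of joint tray above 0.116 m), for 0.2 s.
At the end, for the whole second after the job is handed in: The flat module lies in the tray's bed (centre within 9 mm, square within 7 degrees, flat), the tray is home within 4 mm, and the pad presses on the module with 15 to 104 N (from a tenth of a turn to half a turn past contact), all at rest and let go (all of step 4 and horizontal distance between module_mid and bed below 0.009 m and angle between the x axis of flat_module and the x axis of bed, either way round below 0.12 rad and angle between flat_module's own z axis and vertical below 0.06 rad and z of module_mid in the frame of bed below 0.0165 m and contact force between pad and flat_module below 104 N and linear speed of flat_module below 0.02 m/s); the robot touches nothing.
It fails at once if the screw is overtightened: more than about 0.6 turn past contact (116 N on the module) (contact force between pad and flat_module above 116 N).
It fails at once if another loose thing is disturbed (moved more than 20 mm) (distance of any of tall_module_a, tall_module_b, sensor_head, marker_pen, cutters, cell_0 from where it was at the start of the episode above 0.02 m).
It also fails if it takes over 66 s, if anything falls off the work surface, if the arm or the gripper's body presses on something with over 40 N, if the wrist force passes 120 N, or if a joint passes its speed limit or range.

## Working session

There is one attempt and no reset: what is moved stays moved. The work goes in short steps, Python scripts to look and compute and a shell command to move; the robot and the scene stay as the last step left them, time stands still between calls to the robot, and variables do not carry over. Pictures are saved under pics/ and viewed, at most 10 in all, crops included, and the job is handed in when it is done.

```bash
mkdir -p pics; python3 - <<'E'
from workcell import bot
import cv2
for n in("top","side"):
    cv2.imwrite(f"pics/{n}0.png",bot.camera(n)); i=bot.camera_info(n); print(n,i["mtx"],i["extrinsics"])
o=bot.get_obs(); print(o)
E
```

```text
top [[613.20565266   0.         323.29762381]
 [  0.         613.20565266 240.09313796]
 [  0.           0.           1.        ]] [[-0.02530443 -0.98923922  0.14410221  0.26719254]
 [-0.99948511  0.02787997  0.01588149  0.07622756]
 [-0.01972815 -0.14362614 -0.98943536  1.54597185]
 [ 0.          0.          0.          1.        ]]
side [[610.26381437   0.         317.12369686]
 [  0.         610.26381437 224.99229096]
 [  0.           0.           1.        ]] [[-0.9998252   0.00155673  0.01863192  0.43684086]
 [-0.01427797  0.57980806 -0.81462798  1.11325926]
 [-0.0120711  -0.81475161 -0.57968448  0.85391096]
 [ 0.          0.          0.          1.        ]]
{'time': 0.1, 'q': array([7.62051129e+01, 5.00984054e+00, 1.00398776e+01, 9.51014087e+01,
       6.00070930e-04, 9.00003255e+01]), 'qd': array([ 0.04410494, -0.10152893,  0.12917079, -0.00587813, -0.11537691,
        0.07281494]), 'joint_efforts': array([-5.77194387e-04, -5.21561122e+01,  4.65653050e+01,  1.60295359e-02,
        3.47823368e-05,  5.89609726e-06]), 'ee_pos': array([0.13109999, 0.53396066, 0.25564372]), 'tcp_rot': array([-1.79928628e+02, -5.99665041e-04,  1.66204787e+02]), 'wrist_force': array([ 0.64124543, -0.69352565, -0.58723219]), 'torque': array([-0.04507713,  0.03155758,  0.02254004]), 'grasp_force': 0.0, 'opening': 0.08528169943558671}
```

View pics/top0.png

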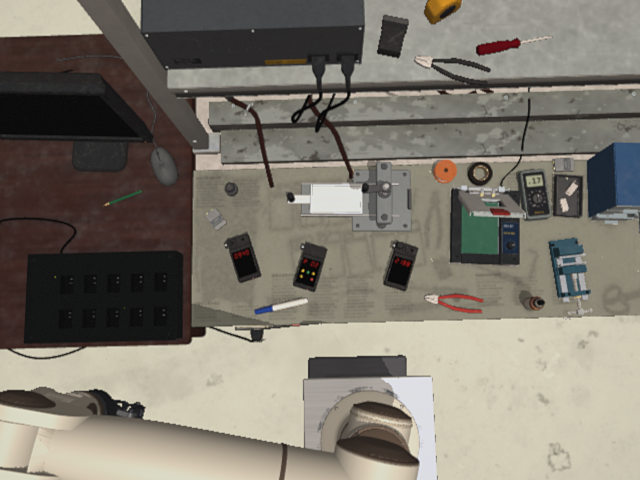

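View pics/side0.png

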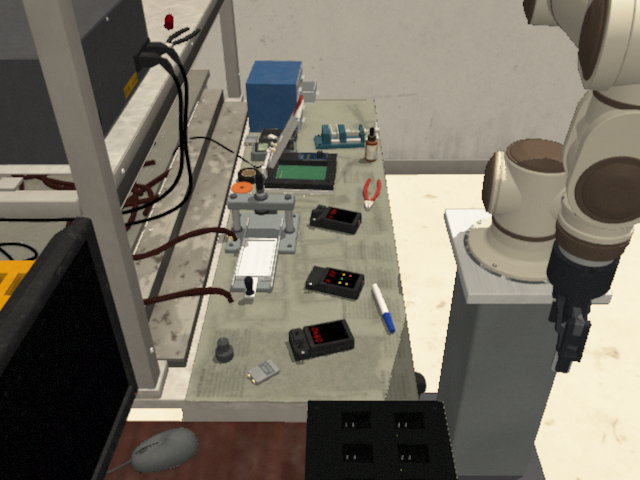

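The top view shows the press at about (375,195) with the tray out to the left and its knob at (291,197). The three modules are at (242,257), (309,267) and (401,265). I'll enlarge to identify them and pick points.

```bash
python3 - <<'E'
import cv2
a=cv2.imread("pics/top0.png");b=cv2.imread("pics/side0.png")
def crop(im,x,y,w,h,s,n):
    c=cv2.resize(im[y:y+h,x:x+w],None,fx=s,fy=s,interpolation=cv2.INTER_CUBIC)
    for i in range(0,w,10):
        cv2.line(c,(i*s,0),(i*s,6 if i%50 else 14),(0,255,255),1)
        if i%20==0: cv2.putText(c,str(x+i),(i*s,24),0,.4,(0,255,255),1)
    for i in range(0,h,10):
        cv2.line(c,(0,i*s),(6,i*s),(0,255,255),1)
        if i%20==0: cv2.putText(c,str(y+i),(8,i*s+4),0,.4,(0,255,255),1)
    cv2.imwrite(n,c)
crop(a,220,155,200,145,4,"pics/topc.png")
crop(b,200,160,180,140,4,"pics/sidec.png")
crop(b,200,255,180,140,4,"pics/sided.png")
E
```

```text
(no output)
```

View pics/topc.png

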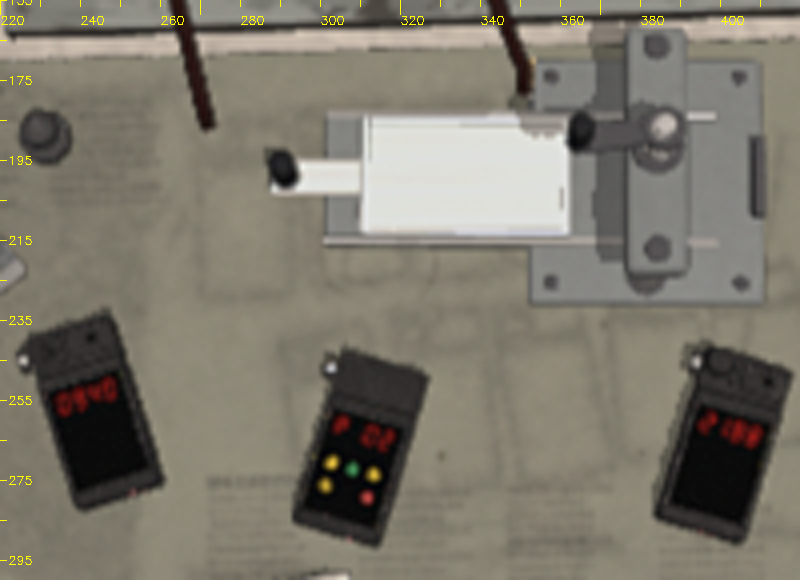

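View pics/sidec.png

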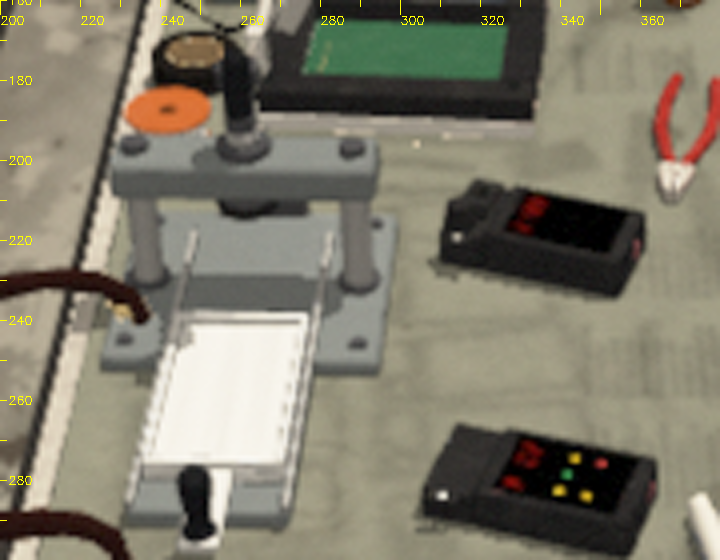

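The flat module looks like the middle one (smooth end). The left and right ones carry round or tall features on the end. I'll check the remaining side crop and triangulate.

View pics/sided.png

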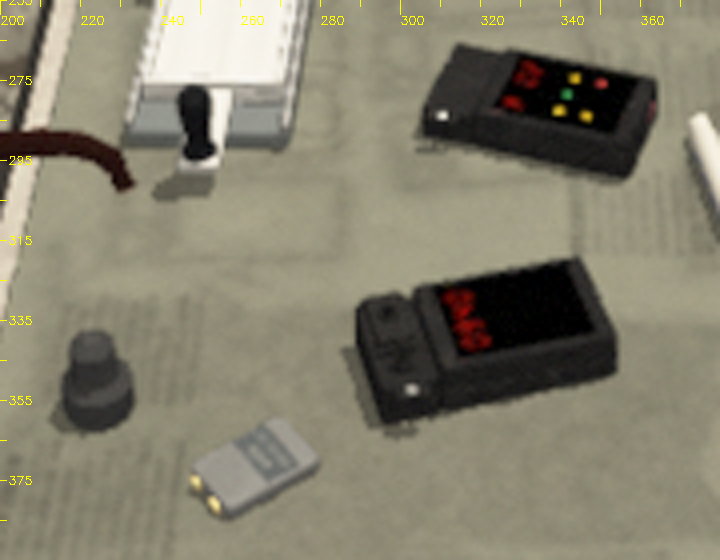

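```bash
cat > h.py <<'E'
import numpy as np
from workcell import bot
C={n:bot.camera_info(n) for n in("top","side")}
def ray(n,p):
    K,E=np.array(C[n]["mtx"]),np.array(C[n]["extrinsics"])
    d=E[:3,:3]@np.linalg.solve(K,[p[0],p[1],1.]); return E[:3,3],d/np.linalg.norm(d)
def onz(n,p,z):
    o,d=ray(n,p); return o+d*(z-o[2])/d[2]
def tri(a,b):
    o1,d1=ray("top",a);o2,d2=ray("side",b)
    s=np.linalg.lstsq(np.c_[d1,-d2],o2-o1,rcond=None)[0]
    p,q=o1+s[0]*d1,o2+s[1]*d2; return (p+q)/2,np.linalg.norm(p-q)
def px(n,P):
    K,E=np.array(C[n]["mtx"]),np.array(C[n]["extrinsics"])
    c=K@(E[:3,:3].T@(np.array(P)-E[:3,3])); return c[:2]/c[2]
T=lambda x,y:(220+x/4,155+y/4)
S=lambda x,y:(200+x/4,160+y/4)
E
python3 - <<'E'
from h import *
np.set_printoptions(precision=4,suppress=True)
for n,a,b in[("crank knob top",T(581,125),S(238,56)),("tray knob top",T(282,162),S(193,474)),
 ("bolt near-x",T(656,247),S(352,147)),("bolt far-x",T(656,45),S(134,144)),
 ("module nearpt end r",T(378,540),S(655,460)),("mod end l",T(296,515),S(628,545)),
 ("mod +x a",T(345,350),S(425,505)),("mod +x b",T(428,376),S(460,428)),
 ("bed FL",T(362,116),S(190,322)),("bed home R",T(569,234),S(308,312)),("bed out R",T(362,234),S(280,467))]:
    print(n,*tri(a,b))
for z in(.02,.026):print(z,[onz("top",T(*p),z)[:2] for p in((362,116),(569,116),(569,234),(362,234))])
print([onz("top",T(*p),.023)[:2] for p in((345,350),(428,376),(378,543),(294,518))])
E
```

```text
crank knob top [0.5832 0.0003 0.1948] 0.0011766881136928398
tray knob top [0.5982 0.1787 0.0572] 6.603418009266143e-05
bolt near-x [ 0.5285 -0.0465  0.1071] 0.0005322819941694552
bolt far-x [ 0.6525 -0.0515  0.1063] 4.6642779052371975e-05
module nearpt end r [0.3637 0.1258 0.0219] 0.0018215856796551782
mod end l [0.3805 0.1774 0.0088] 0.0038251623085314578
mod +x a [0.485  0.1444 0.0069] 0.002661342560072307
mod +x b [0.4666 0.0921 0.016 ] 0.000995166864758916
bed FL [0.6063 0.1264 0.1147] 0.011090512040819112
bed home R [0.5537 0.0008 0.0261] 0.0005950867652850871
bed out R [0.5591 0.1313 0.0214] 0.0020348640451316666
0.02 [array([0.6348, 0.1297]), array([ 0.6309, -0.0021]), array([0.5546, 0.0006]), array([0.5584, 0.1314])]
0.026 [array([0.6334, 0.1295]), array([ 0.6295, -0.0018]), array([0.5534, 0.0009]), array([0.5572, 0.1312])]
[array([0.4841, 0.1436]), array([0.4662, 0.092 ]), array([0.3627, 0.1257]), array([0.3796, 0.1776])]
```

The middle module has a smooth end but looks thick, and the left one has a recessed end. Their heights need a proper check, so I'll make enlargements of all three in both views.

```bash
python3 - <<'E'
import cv2,numpy as np
a=cv2.imread("pics/top0.png");b=cv2.imread("pics/side0.png")
def c(im,x,y,w=66,h=60,s=4):
    s=4; r=cv2.resize(im[y:y+h,x:x+w],None,fx=s,fy=s,interpolation=cv2.INTER_CUBIC)
    r=np.clip(255*(r/255.)**.5,0,255).astype(np.uint8)
    cv2.putText(r,f"{x},{y}",(2,12),0,.4,(0,0,255),1); return r
t=np.hstack([c(a,210,228),c(a,278,238),c(a,372,236)])
s=np.hstack([c(b,287,312),c(b,302,260),c(b,305,195)])
o=np.vstack([t,s]);print(o.shape);cv2.imwrite("pics/cmp.png",o)
E
```

```text
(480, 792, 3)
```

View pics/cmp.png

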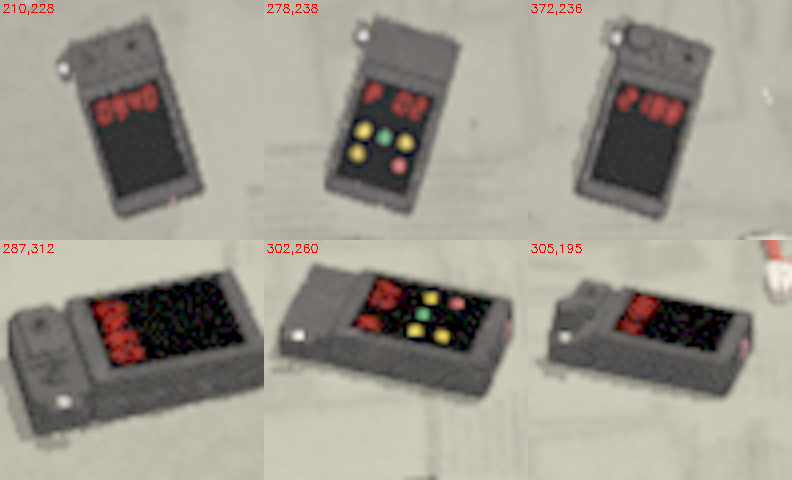

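The left module has a real downward step at its end (like 21 vs 25 mm), so it may be the flat one. I'll triangulate face heights to decide.

```bash
python3 - <<'E'
from h import *
np.set_printoptions(precision=4,suppress=True)
def m(n,k,to,so,pts):
    for t,s in pts:
        p,e=tri((to[0]+(t[0]-264*k)/4,to[1]+t[1]/4),(so[0]+(s[0]-264*k)/4,so[1]+(s[1]-240)/4)); print(n,t,p,round(e,4))
m("L",0,(210,228),(287,312),[((90,104),(115,367)),((158,80),(90,297)),((187,182),(222,276)),((118,197),(243,345)),((64,68),(64,401)),((150,20),(15,310)),((202,188),(235,270))])
m("M",1,(278,238),(302,260),[((363,80),(355,328)),((430,97),(380,275)),((403,190),(493,294)),((335,180),(470,345)),((362,36),(298,335)),((459,42),(310,265)),((384,137),(423,313)),((399,166),(457,298)),((358,152),(442,336)),((405,142),(431,298)),((364,130),(414,330))])
m("R",2,(372,236),(305,195),[((619,85),(618,333)),((692,107),(638,290)),((665,198),(737,311)),((593,185),(720,351)),((617,36),(564,336)),((710,45),(585,282))])
E
```

```text
L (90, 104) [0.46   0.3285 0.0282] 0.001
L (158, 80) [0.4731 0.2855 0.0302] 0.0002
L (187, 182) [0.4097 0.2683 0.0271] 0.0013
L (118, 197) [0.4012 0.3117 0.0254] 0.0004
L (64, 68) [0.4834 0.3454 0.0242] 0.0002
L (150, 20) [0.51   0.2907 0.0272] 0.0035
L (202, 188) [0.4047 0.2596 0.0229] 0.0016
M (363, 80) [0.4448 0.1531 0.0259] 0.0001
M (430, 97) [0.4323 0.1115 0.0272] 0.0013
M (403, 190) [0.374  0.1297 0.0294] 0.0027
M (335, 180) [0.3843 0.1713 0.0299] 0.0035
M (362, 36) [0.4738 0.1533 0.0212] 0.0011
M (459, 42) [0.4687 0.0926 0.0183] 0.0012
M (384, 137) [0.4091 0.1407 0.0255] 0.0005
M (399, 166) [0.3909 0.1317 0.028 ] 0.0011
M (358, 152) [0.4    0.1572 0.024 ] 0.0002
M (405, 142) [0.4052 0.1278 0.0249] 0.0005
M (364, 130) [0.414  0.1531 0.0245] 0.0006
R (619, 85) [ 0.4397 -0.0759  0.0274] 0.0011
R (692, 107) [ 0.4261 -0.1206  0.0279] 0.0018
R (665, 198) [ 0.3685 -0.1015  0.0256] 0.0018
R (593, 185) [ 0.3789 -0.0574  0.0271] 0.0008
R (617, 36) [ 0.4713 -0.0763  0.025 ] 0.0001
R (710, 45) [ 0.4617 -0.1336  0.0257] 0.0045
```

```bash
python3 - <<'E'
from h import *
np.set_printoptions(precision=4,suppress=True)
print(tri((210+130/4,228+45/4),(287+40/4,312+85/4)))
print(tri((372+(690-528)/4,236+57/4),(305+(592-528)/4,195+50/4)))
# predicted side pixel of the L module's dot/circle and of the M end-corners for z
for z in(.021,.033,.040):
    P=onz("top",(210+130/4,228+45/4),z); s=px("side",P); Q=onz("top",(210+150/4,228+20/4),z); q=px("side",Q)
    print(z,(s-[287,312])*4+[0,240],(q-[287,312])*4+[0,240])
    for t in((375,20),(459,42)):
        q=px("side",onz("top",(278+(t[0]-264)/4,238+t[1]/4),z)); print("  M",t,(q-[302,260])*4+[264,240])
    for t in((638,40),(710,45)):
        q=px("side",onz("top",(372+(t[0]-528)/4,236+t[1]/4),z)); print("  R",t,(q-[305,195])*4+[528,240])
E
```

```text
(array([0.4959, 0.303 , 0.0294]), np.float64(2.6045182418799723e-05))
(array([ 0.4557, -0.1206,  0.0282]), np.float64(0.0014576553023119638))
0.021 [ 37.8013 339.7149] [  5.9715 319.9784]
  M (375, 20) [281.4744 324.9406]
  M (459, 42) [312.8485 261.2425]
  R (638, 40) [568.3222 328.605 ]
  R (710, 45) [576.7371 287.1029]
0.033 [ 41.0266 318.6698] [  9.2632 299.1872]
  M (375, 20) [284.2638 306.6413]
  M (459, 42) [315.4651 243.7005]
  R (638, 40) [570.6657 313.2976]
  R (710, 45) [579.0042 272.2625]
0.04 [ 42.9226 306.2989] [ 11.1983 286.9648]
  M (375, 20) [285.9043 295.879 ]
  M (459, 42) [317.0042 233.3821]
  R (638, 40) [572.0447 304.2898]
  R (710, 45) [580.3384 263.5288]
```

The middle module's end stands at z ≈ 0.020 and its face at about 0.025, and nothing on it is tall, so it is the flat module. It sits at centre ≈ (0.423, 0.135), yaw ≈ -18°. The bed is at ≈ (0.594, 0.066) and the screw axis at ≈ (0.591, -0.051).

```bash
cat >> h.py <<'E'
from scipy.spatial.transform import Rotation as Ro
def go(*tg):
    """print rows' numbers needed from now to (x,y,z,yaw), and the state"""
    o=bot.get_obs(); R=Ro.from_euler("xyz",o["tcp_rot"],degrees=True)
    d=R.inv().apply(np.array(tg[:3])-o["ee_pos"]); t=-((tg[3]-o["tcp_rot"][2]+180)%360-180)
    print("t",round(o["time"],2),"pos",o["ee_pos"].round(4),"rpy",o["tcp_rot"].round(2),"F",o["wrist_force"].round(1),"op",round(o["opening"],4),"gf",round(o["grasp_force"],1))
    print("-> d",d.round(4),"turn",round(t,1))
E
python3 - <<'E'
from h import *
print("pipe end",tri(T(525,92),S(140,315)),tri(T(205,128),(231,300.5)))
go(.423,.135,.12,161.8)
E
```

```text
pipe end (array([0.64348991, 0.02615059, 0.0426621 ]), np.float64(0.0033899507610263033)) (array([0.62639158, 0.22781688, 0.04228844]), np.float64(0.003251634692628027))
t 0.1 pos [0.1311 0.534  0.2556] rpy [-179.93   -0.    166.2 ] F [ 0.6 -0.7 -0.6] op 0.0853 gf 0.0
-> d [-0.3786 -0.3177  0.136 ] turn 4.4
```

```bash
python3 -m pendant '-0.03 -0.025 0.01 1 0.085;-0.06 -0.05 0.02 2 0.085;-0.09 -0.075 0.03 3 0.085;-0.12 -0.1 0.04 4 0.085;-0.15 -0.125 0.05 4.4 0.085' 40
python3 -m pendant '-0.03 -0.025 0.01 0 0.085;-0.06 -0.05 0.02 0 0.085;-0.09 -0.075 0.03 0 0.085;-0.12 -0.1 0.04 0 0.085;-0.15 -0.125 0.05 0 0.085'
python3 -c "
from h import *
go(.423,.135,.12,161.8)"
```

```text
time: 0.52
ee_pos: [0.2475, 0.3753, 0.2054]
tcp_rot: [-180.0, -0.0, 161.8]
wrist_force: [1.1, 0.8, 0.5]
opening: 0.0851
grasp_force: 0.0
time: 0.93
ee_pos: [0.3509, 0.2096, 0.1557]
tcp_rot: [180.0, 0.0, 161.8]
wrist_force: [1.6, -0.2, 0.4]
opening: 0.0851
grasp_force: 0.0
t 0.93 pos [0.3509 0.2096 0.1557] rpy [179.99   0.   161.82] F [ 1.6 -0.2  0.4] op 0.0851 gf 0.0
-> d [-0.0918 -0.0483  0.0357] turn 0.0
```

```bash
python3 -m pendant '-0.035 -0.018 0.012 0 0.085;-0.07 -0.036 0.024 0 0.085;-0.092 -0.048 0.036 0 0.085;-0.092 -0.048 0.036 0 0.085;-0.092 -0.048 0.036 0 0.085'
python3 -m pendant '0 0 0.03 0 0.085;0 0 0.06 0 0.085;0 0 0.077 0 0.085;0 0 0.087 0 0.085;0 0 0.087 0 0.085'
python3 - <<'E'
from h import *
import cv2
go(.423,.135,.033,161.8)
b=bot.camera("side");a=bot.camera("top")
f=lambda im,x,y:cv2.resize(im[y:y+100,x:x+100],None,fx=4,fy=4,interpolation=cv2.INTER_CUBIC)
cv2.imwrite("pics/g1.png",np.hstack([f(a,260,210),f(b,290,225)]))
E
```

```text
time: 1.35
ee_pos: [0.4228, 0.1359, 0.1193]
tcp_rot: [-179.9, -0.1, 161.6]
wrist_force: [-0.5, 0.2, 0.2]
opening: 0.0855
grasp_force: 0.0
time: 1.77
ee_pos: [0.4214, 0.1375, 0.0318]
tcp_rot: [-179.9, -0.1, 161.9]
wrist_force: [-1.1, 0.0, 0.3]
opening: 0.0847
grasp_force: 0.0
t 1.77 pos [0.4214 0.1375 0.0318] rpy [-1.7991e+02 -1.3000e-01  1.6188e+02] F [-1.1  0.   0.3] op 0.0847 gf 0.0
-> d [-0.0023 -0.0019 -0.0012] turn 0.1
```

View pics/g1.png

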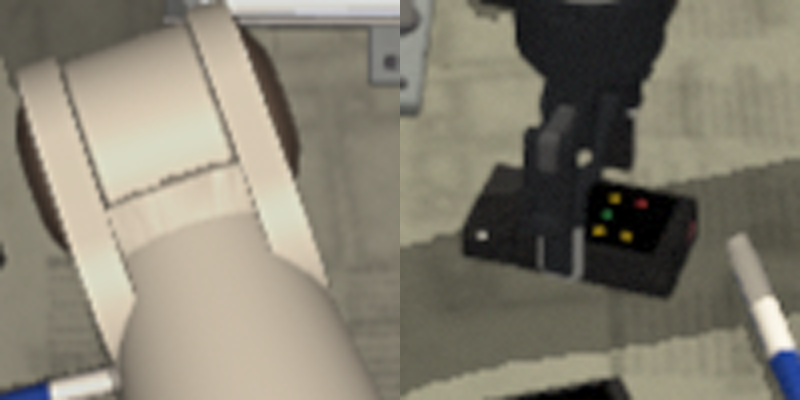

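The fingers straddle the module near mid-length and the tips are near the bench. I'll raise them a few mm and close.

```bash
python3 -m pendant '-0.001 -0.001 -0.005 0 0.085;-0.001 -0.001 -0.005 0 0.07;-0.001 -0.001 -0.005 0 0.05;-0.001 -0.001 -0.005 0 0.05;-0.001 -0.001 -0.005 0 0.05' 45
python3 -m pendant '0 0 0 0 0.05;0 0 0 0 0.05;0 0 0 0 0.05;0 0 0 0 0.05;0 0 0 0 0.05'
python3 -m pendant '0 0 -0.02 0 0.05;0 0 -0.04 0 0.05;0 0 -0.06 0 0.05;0 0 -0.08 0 0.05;0 0 -0.09 0 0.05'
python3 -c "
from h import *
go(.594,.066,.13,87.9)"
```

```text
time: 2.28
ee_pos: [0.4243, 0.136, 0.0399]
tcp_rot: [179.9, 0.1, 161.8]
wrist_force: [-2.7, 0.4, 10.1]
opening: 0.0578
grasp_force: 46.9
time: 2.7
ee_pos: [0.4242, 0.1359, 0.0399]
tcp_rot: [179.9, 0.1, 161.8]
wrist_force: [-2.5, -0.1, 10.4]
opening: 0.0572
grasp_force: 46.9
time: 3.12
ee_pos: [0.4242, 0.1359, 0.1307]
tcp_rot: [179.9, 0.1, 161.8]
wrist_force: [0.7, 0.2, -2.3]
opening: 0.057
grasp_force: 50.2
t 3.12 pos [0.4242 0.1359 0.1307] rpy [1.7991e+02 1.2000e-01 1.6179e+02] F [ 0.7  0.2 -2.3] op 0.057 gf 50.2
-> d [-0.1831 -0.0134  0.0011] turn 73.9
```

```bash
python3 -c "
from h import *
go(.575,.11,.13,87.9)"
python3 -m pendant '-0.025 0.004 0 7 0.05;-0.05 0.008 0 14 0.05;-0.075 0.012 0 21 0.05;-0.1 0.016 0 28 0.05;-0.12 0.019 0 35 0.05'
python3 -m pendant '0 0 0 7 0.05;0 0 0 14 0.05;0 0 0 21 0.05;0 0 0 28 0.05;0 0 0 35 0.05'
python3 - <<'E'
from h import *
import cv2
go(.575,.11,.13,87.9);go(.594,.066,.09,87.9)
b=bot.camera("side")
f=lambda im,x,y:cv2.resize(im[y:y+140,x:x+160],None,fx=4,fy=4,interpolation=cv2.INTER_CUBIC)
cv2.imwrite("pics/g2.png",f(b,190,170))
E
```

```text
t 3.12 pos [0.4242 0.1359 0.1307] rpy [1.7991e+02 1.2000e-01 1.6179e+02] F [ 0.7  0.2 -2.3] op 0.057 gf 50.2
-> d [-0.1513  0.0225  0.0011] turn 73.9
time: 3.53
ee_pos: [0.5449, 0.1159, 0.1275]
tcp_rot: [-180.0, -0.0, 126.4]
wrist_force: [0.3, 0.1, -1.0]
opening: 0.0576
grasp_force: 50.2
time: 3.95
ee_pos: [0.5433, 0.1163, 0.1276]
tcp_rot: [-179.9, 0.0, 91.4]
wrist_force: [-0.1, -0.7, -1.8]
opening: 0.0574
grasp_force: 50.2
t 3.95 pos [0.5433 0.1163 0.1276] rpy [-1.7994e+02  1.0000e-02  9.1450e+01] F [-0.1 -0.7 -1.8] op 0.0574 gf 50.2
-> d [-0.0071  0.0315 -0.0025] turn 3.5
t 3.95 pos [0.5433 0.1163 0.1276] rpy [-1.7994e+02  1.0000e-02  9.1450e+01] F [-0.1 -0.7 -1.8] op 0.0574 gf 50.2
-> d [-0.0515  0.0494  0.0375] turn 3.5
```

View pics/g2.png

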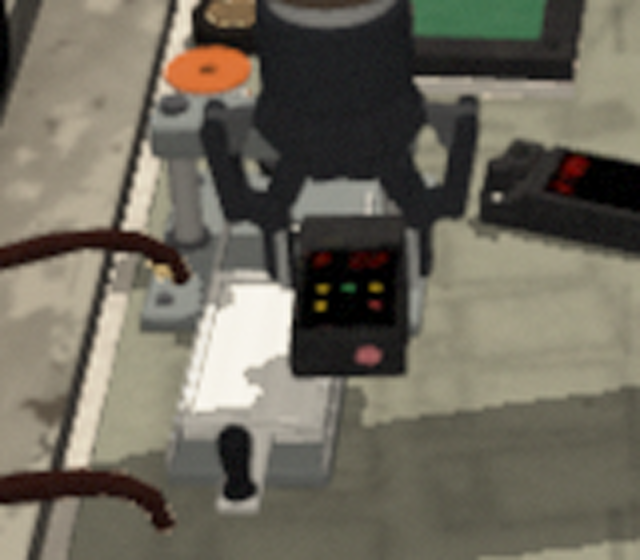

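```bash
python3 - <<'E'
from h import *
np.set_printoptions(precision=1,suppress=True)
c=np.array([.5433,.1163]);a=np.radians(91.45)
u=np.array([np.cos(a),np.sin(a)]);v=np.array([-u[1],u[0]])
for n,l,w,z in[("near bot +x",.058,-.03,.0876),("near bot -x",.058,.03,.0876),("near top -x",.058,.03,.1126),("far top -x",-.058,.03,.1086),("far top +x",-.058,-.03,.1086)]:
    p=c+l*u+w*v; print(n,(px("side",[*p,z])-[190,170])*4)
E
```

```text
near bot +x [282.1 382.4]
near bot -x [403.  380.4]
near top -x [401.2 340.8]
far top -x [406.9 211. ]
far top +x [293.6 212.9]
```

The module is held level and centred within about 2 mm of the prediction. I'll move over the bed.

```bash
python3 -m pendant '-0.01 0.025 0 1.5 0.05;-0.03 0.05 0 3.5 0.05;-0.052 0.051 0.01 3.5 0.05;-0.052 0.051 0.025 3.5 0.05;-0.052 0.051 0.0375 3.5 0.05'
python3 -m pendant '0 0 0.01 0 0.05;0 0 0.02 0 0.05;0 0 0.024 0 0.05;0 0 0.024 0 0.05;0 0 0.024 0 0.05'
python3 - <<'E'
from h import *
import cv2
np.set_printoptions(precision=1,suppress=True)
go(.595,.0655,.06,87.9)
b=bot.camera("side")
f=lambda im,x,y:cv2.resize(im[y:y+100,x:x+100],None,fx=6,fy=6,interpolation=cv2.INTER_CUBIC)
cv2.imwrite("pics/g3.png",f(b,205,210))
c=np.array([.594,.0655]);a=np.radians(-92.1)
u=np.array([np.cos(a),np.sin(a)]);v=np.array([-u[1],u[0]])
for n,L,W,z in(("lip outer",.066,.038,.026),("lip inner",.062,.034,.026)):
  print(n,[(px("side",[*(c+i*L*u+j*W*v),z])-[205,210])*6 for i in(-1,1) for j in(-1,1)])
E
```

```text
time: 4.42
ee_pos: [0.5962, 0.0649, 0.0894]
tcp_rot: [-180.0, 0.0, 88.4]
wrist_force: [-0.7, -0.4, -2.5]
opening: 0.0576
grasp_force: 50.2
time: 4.83
ee_pos: [0.596, 0.0664, 0.067]
tcp_rot: [180.0, -0.0, 88.4]
wrist_force: [0.3, -0.1, -1.4]
opening: 0.0573
grasp_force: 50.2
t 4.83 pos [0.6 0.1 0.1] rpy [180.   -0.   88.4] F [ 0.3 -0.1 -1.4] op 0.0573 gf 50.2
-> d [-0. -0.  0.] turn 0.5
lip outer [array([393.8, 393.8]), array([178.2, 388.6]), array([433.1, 168.5]), array([234. , 164.4])]
lip inner [array([383.7, 386.1]), array([191.3, 381.6]), array([421.4, 174.6]), array([243. , 170.9])]
```

View pics/g3.png

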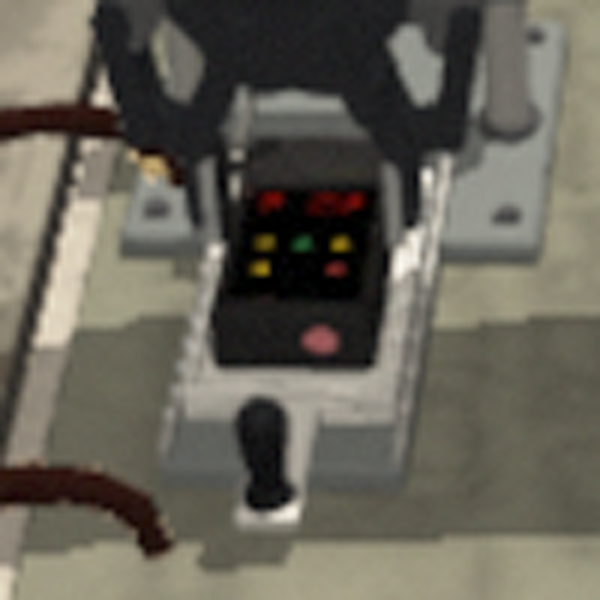

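The module sits about 1–2 mm toward -x with its near end slightly rotated. The along-tray fit is good. I'll correct and lower.

```bash
python3 -m pendant '0.0005 0.001 0 1.2 0.05;0.0005 0.001 0.003 1.2 0.05;0.0005 0.001 0.005 1.2 0.05;0.0005 0.001 0.0065 1.2 0.05;0.0005 0.001 0.0065 1.2 0.05'
python3 -m pendant '0 0 0.0005 0 0.05;0 0 0.001 0 0.05;0 0 0.001 0 0.05'
```

```text
time: 5.3
ee_pos: [0.5971, 0.0665, 0.0602]
tcp_rot: [-180.0, -0.0, 87.1]
wrist_force: [0.8, -0.6, -1.7]
opening: 0.0572
grasp_force: 50.2
time: 5.55
ee_pos: [0.5971, 0.0665, 0.06]
tcp_rot: [180.0, -0.0, 87.1]
wrist_force: [-4.1, 0.5, 4.2]
opening: 0.0572
grasp_force: 50.9
```

Contact came at exactly the expected height. Releasing.

```bash
python3 -m pendant '0 0 0 0 0.06;0 0 0 0 0.066;0 0 0 0 0.072;0 0 0 0 0.076;0 0 0 0 0.076'
python3 -m pendant '0 0 -0.02 0 0.076;0 0 -0.04 0 0.076;0.02 0 -0.07 0 0.076;0.05 0 -0.1 0 0.076;0.08 0 -0.1 0 0.076'
python3 - <<'E'
from h import *
import cv2
go(.598,.179,.12,87)
b=bot.camera("side")
f=lambda im,x,y:cv2.resize(im[y:y+150,x:x+110],None,fx=4,fy=4,interpolation=cv2.INTER_CUBIC)
cv2.imwrite("pics/g4.png",f(b,200,150))
E
```

```text
time: 5.97
ee_pos: [0.5971, 0.0665, 0.0592]
tcp_rot: [-180.0, -0.0, 87.1]
wrist_force: [0.5, 0.9, 0.9]
opening: 0.0762
grasp_force: 0.0
time: 6.38
ee_pos: [0.6031, 0.1469, 0.1659]
tcp_rot: [179.5, -0.1, 87.0]
wrist_force: [2.0, 0.9, 1.2]
opening: 0.0761
grasp_force: 0.0
t 6.38 pos [0.6031 0.1469 0.1659] rpy [ 1.7954e+02 -1.3000e-01  8.6990e+01] F [2.  0.9 1.2] op 0.0761 gf 0.0
-> d [ 0.0316 -0.0071  0.046 ] turn -0.0
```

View pics/g4.png

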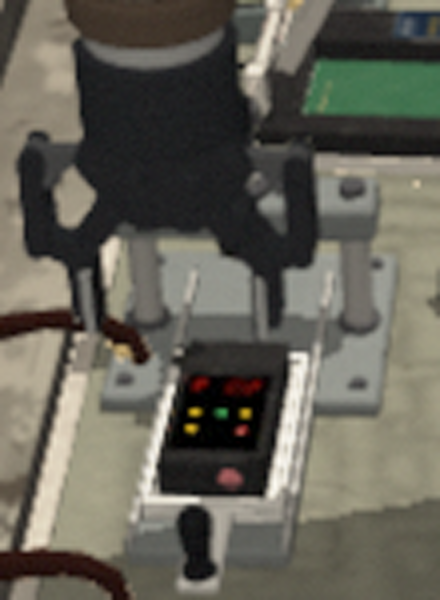

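```bash
python3 - <<'E'
from h import *
g=lambda x,y:(200+x/4,150+y/4)
for n,p in(("green exp .596 .081",(220,413)),("yTL",(195,412)),("yTR",(246,413)),("yBL",(192,429)),("red",(241,431))): print(n,onz("side",g(*p),.045).round(4))
# side-view position of bed: near outer lip corners, far right corner
for p in((146,497),(284,500),(308,350)):print(onz("side",g(*p),.026).round(4))
E
```

```text
green exp .596 .081 [0.595 0.081 0.045]
yTL [0.6086 0.0801 0.045 ]
yTR [0.581 0.081 0.045]
yBL [0.6086 0.0948 0.045 ]
red [0.5823 0.0965 0.045 ]
[0.6308 0.1284 0.026 ]
[0.5578 0.1308 0.026 ]
[ 0.5542 -0.0013  0.026 ]
```

The module is centred in the bed to within about 1 mm. Next I'll grip the tray knob, offset slightly to +y to stay clear of the crank.

```bash
python3 -m pendant '0.02 -0.003 0.02 0 0.05;0.037 -0.004 0.045 0 0.05;0.037 -0.004 0.045 0 0.05;0.037 -0.004 0.045 0 0.05;0.037 -0.004 0.045 0 0.05'
python3 -c "
from h import *
go(.598,.184,.049,87.9)"
```

```text
time: 6.85
ee_pos: [0.5991, 0.1831, 0.1149]
tcp_rot: [180.0, 0.0, 87.1]
wrist_force: [0.2, -0.4, 0.2]
opening: 0.0501
grasp_force: 0.0
t 6.85 pos [0.5991 0.1831 0.1149] rpy [1.7999e+02 1.0000e-02 8.7110e+01] F [ 0.2 -0.4  0.2] op 0.0501 gf 0.0
-> d [ 0.0009 -0.0012  0.0659] turn -0.8
```

```bash
python3 -m pendant '0.001 -0.001 0.02 -0.8 0.05;0.001 -0.001 0.04 -0.8 0.05;0.001 -0.001 0.055 -0.8 0.05;0.001 -0.001 0.066 -0.8 0.05;0.001 -0.001 0.066 -0.8 0.05'
python3 -m pendant '0 0 0 0 0.03;0 0 0 0 0.01;0 0 0 0 0.01;0 0 0 0 0.01;0 0 0 0 0.01' 25
python3 -c "
from h import *
go(.598-.0044,.184-.12,.049,87.9)"
```

```text
time: 7.27
ee_pos: [0.5976, 0.1835, 0.047]
tcp_rot: [-179.9, 0.0, 87.8]
wrist_force: [-0.3, -1.2, -0.6]
opening: 0.0502
grasp_force: 0.0
time: 7.68
ee_pos: [0.6007, 0.1845, 0.0503]
tcp_rot: [179.7, -0.0, 87.9]
wrist_force: [9.4, -1.8, -2.4]
opening: 0.0159
grasp_force: 25.3
t 7.68 pos [0.6007 0.1845 0.0503] rpy [ 1.7965e+02 -3.0000e-02  8.7870e+01] F [ 9.4 -1.8 -2.4] op 0.0159 gf 25.3
-> d [-0.1207 -0.0026  0.0012] turn -0.0
```

```bash
python3 -m pendant '-0.005 0.002 0 0 0.01;-0.015 0.002 0 0 0.01;-0.03 0.002 0 0 0.01;-0.045 0.002 0 0 0.01;-0.06 0.002 0 0 0.01'
python3 -m pendant '-0.015 0 0 0 0.01;-0.03 0 0 0 0.01;-0.042 0 0 0 0.01;-0.052 0 0 0 0.01;-0.056 0 0 0 0.01'
python3 -m pendant '-0.002 0 0 0 0.01;-0.004 0 0 0 0.01;-0.004 0 0 0 0.01'
```

```text
time: 8.1
ee_pos: [0.5988, 0.1243, 0.0502]
tcp_rot: [179.8, -0.1, 87.9]
wrist_force: [1.1, 4.1, 5.3]
opening: 0.0161
grasp_force: 25.7
time: 8.52
ee_pos: [0.597, 0.0692, 0.0503]
tcp_rot: [179.8, -0.3, 87.9]
wrist_force: [2.5, 28.0, 4.1]
opening: 0.0162
grasp_force: 25.7
time: 8.77
ee_pos: [0.597, 0.0686, 0.0502]
tcp_rot: [179.8, -0.5, 88.1]
wrist_force: [3.3, 25.3, 4.6]
opening: 0.0162
grasp_force: 25.6
```

The tray stopped against about 26 N after roughly 0.116 m of travel, most likely the stop. I'll release, lift clear and verify numerically by blob positions.

```bash
python3 -m pendant '0.003 0 0 0 0.01;0.003 0 0 0 0.04;0.003 0 0 0 0.05;0.003 0 0 0 0.05;0.003 0 0 0 0.05'
python3 -m pendant '0.003 0 -0.02 0 0.05;0.02 0 -0.05 0 0.05;0.055 0 -0.08 0 0.05;0.09 0 -0.11 0 0.05;0.125 0 -0.14 0 0.05'
python3 - <<'E'
from h import *
import cv2
go(.6,.1,.2,88)
b=bot.camera("side");cv2.imwrite("pics/g5.png",b)
hsv=cv2.cvtColor(b,cv2.COLOR_BGR2HSV)
m=((hsv[...,1]>110)&(hsv[...,2]>60)).astype(np.uint8); m[:200]=0;m[300:]=0;m[:,:225]=0;m[:,290:]=0
n,_,st,ce=cv2.connectedComponentsWithStats(m)
for i in range(1,n):
    if st[i][4]>1: print(st[i],ce[i].round(1),hsv[int(ce[i][1]),int(ce[i][0])],onz("side",ce[i],.045).round(4))
# dark knob blob
g=cv2.cvtColor(b,cv2.COLOR_BGR2GRAY)
np.set_printoptions(linewidth=250)
k=px("side",[.595,.0627,.057]);print("expected knob top px if bed .12 moved (from .6,.1787)",k)
x,y=k.astype(int);print("cols",x-12,"rows",y-12);print(g[y-12:y+24,x-12:x+13])
E
```

```text
time: 9.18
ee_pos: [0.5955, 0.0669, 0.0481]
tcp_rot: [-180.0, 0.0, 87.9]
wrist_force: [-0.5, -0.6, 0.3]
opening: 0.0502
grasp_force: 0.0
time: 9.6
ee_pos: [0.5998, 0.1828, 0.1809]
tcp_rot: [-180.0, 0.0, 87.8]
wrist_force: [0.6, -0.5, -0.9]
opening: 0.05
grasp_force: 0.0
t 9.6 pos [0.5998 0.1828 0.1809] rpy [-1.7999e+02  1.0000e-02  8.7820e+01] F [ 0.6 -0.5 -0.9] op 0.05 gf 0.0
-> d [-0.0827  0.0034 -0.019 ] turn -0.2
[253 225   3   2   6] [254.  225.5] [ 24 213 184] [ 0.6073 -0.0219  0.045 ]
[265 225   3   2   6] [266.  225.5] [  1 173 155] [ 0.5798 -0.0218  0.045 ]
[231 237   3   3   5] [232.  237.8] [ 18 117 113] [0.6518 0.0252 0.045 ]
expected knob top px if bed .12 moved (from .6,.1787) [255.43185125 243.66358482]
cols 243 rows 231
[[ 95 110 142 148  94  29  31  33  42  46  43  44  42  82 121 115  82  35  34  32  26  34  41  38  37]
 [ 99 112 146 146  68  30  28  34  42  37  43  38  35  81 122 116  91  31  34  31  30  34  44  44  46]
 [104 121 150 139  37  28  30  29  30  28  29  32  30  79 120 117  93  30  35  31  31  33  36  39  35]
 [107 134 157 136  37  28  29  26  25  27  31
[... 2654 characters left out ...]
 139 115  96 121 158 164 145 125 128 145 174 210 230 203 140 149 148 149 147 145]
 [149 148 147 149 141 115  95  96 115 148 160 158 155 159 172 185 183 181 161 139 148 149 147 146 146]
 [148 149 150 148 133  96  97  94  99 112 124 121 121 124 127 124 125 132 143 144 147 150 149 149 149]
 [148 148 147 148 130  95  95  93  93  95  94 106 124 125 126 125 126 131 144 148 149 149 149 146 148]
 [149 148 146 148 139 115 107 126 126 126 125 134 148 148 149 149 149 146 148 147 146 148 149 147 147]
 [146 148 147 149 147 140 135 147 148 148 149 149 146 148 150 148 147 145 148 149 146 148 148 149 149]
 [148 147 148 147 148 146 147 148 147 150 148 148 147 149 148 147 148 146 147 147 147 149 148 148 148]]
```

```bash
python3 - <<'E'
from h import *
import cv2
g4=cv2.imread("pics/g4.png"); s4=cv2.resize(g4,None,fx=.25,fy=.25,interpolation=cv2.INTER_AREA)
def blobs(im,x0,y0,rows):
    hsv=cv2.cvtColor(im,cv2.COLOR_BGR2HSV); m=((hsv[...,1]>110)&(hsv[...,2]>60)).astype(np.uint8)
    n,_,st,ce=cv2.connectedComponentsWithStats(m)
    for i in range(1,n):
        c=ce[i]+[x0,y0]
        if st[i][4]>2 and rows[0]<c[1]<rows[1] and 240<c[0]<275: print(st[i],c.round(2),onz("side",c,.045).round(4))
print("before");blobs(s4,200,150,(245,275))
g5=cv2.imread("pics/g5.png");print("now");blobs(g5,0,0,(205,245))
# dark knob: bottom row profile on its column, before / now
for n in("side0","g5"):
    g=cv2.cvtColor(cv2.imread(f"pics/{n}.png"),cv2.COLOR_BGR2GRAY)
    cx,r=(250,(270,305)) if n=="side0" else (256,(236,268))
    print(n,r[0],g[r[0]:r[1],cx-1:cx+2].mean(1).astype(int))
for dy in(.114,.116,.118,.12):
    print(dy,[(px("side",[.5982-.0366*dy,.1787-dy,z])).round(2) for z in(.057,.017)],px("side",[.5982,.1787,.057]).round(2))
E
```

```text
before
[48 94  4  4  9] [249.67 245.56] [0.6094 0.0537 0.045 ]
[61 95  4  3  9] [262.56 246.11] [0.5809 0.0557 0.045 ]
[57 96  2  2  3] [257.33 246.33] [0.5923 0.0565 0.045 ]
[ 47 102   4   2   8] [248.5 252.5] [0.6093 0.0784 0.045 ]
[ 54 102   3   3   7] [255.   252.71] [0.5952 0.0791 0.045 ]
[ 60 102   3   3   9] [261. 253.] [0.5822 0.0801 0.045 ]
[ 46 106   4   3  10] [247.5 256.8] [0.6099 0.0932 0.045 ]
[ 59 106   3   3   8] [260.12 257.12] [0.5828 0.0944 0.045 ]
now
[253 225   3   2   6] [254.  225.5] [ 0.6073 -0.0219  0.045 ]
[265 225   3   2   6] [266.  225.5] [ 0.5798 -0.0218  0.045 ]
side0 270 [244 244 244 233 235 217 107  60  38  32  29  27  20  19  18  17  18  17
  16  20  19  19  24  24  40 158 183 141 113  94  94  98  96  97 131]
g5 236 [ 60  57  57  56  54  80  69  32  36  34  28  22  19  19  17  20  17  17
  20  22  20  20  23  36 132 162 124 125 148 148 148 148]
0.114 [array([255.79, 244.22]), array([257.07, 258.71])] [248.26 278.58]
0.116 [array([255.91, 243.66]), array([257.19, 258.14])] [248.26 278.58]
0.118 [array([256.04, 243.1 ]), array([257.31, 257.57])] [248.26 278.58]
0.12 [array([256.16, 242.55]), array([257.43, 257.01])] [248.26 278.58]
```

The tray moved about 0.116 m and hit a rigid stop. Bed-to-axis spacing measured ≈ 0.115 at the start, so that fits fully home. I'll confirm with a second push from behind the knob using closed fingers, which uses a different contact geometry.

```bash
python3 -m pendant '-0.03 0.004 0.02 0 0;-0.06 0.004 0.05 0 0;-0.085 0.004 0.08 0 0;-0.085 0.004 0.11 0 0;-0.085 0.004 0.132 0 0'
python3 -m pendant '-0.005 -0.006 0 0 0;-0.01 -0.006 0 0 0;-0.013 -0.006 0 0 0;-0.016 -0.006 0 0 0;-0.019 -0.006 0 0 0'
python3 -c "
from h import *
go(.595,.08,.049,87.9)"
```

```text
time: 10.07
ee_pos: [0.5998, 0.0952, 0.0448]
tcp_rot: [-179.9, 0.0, 87.8]
wrist_force: [0.1, -0.9, -0.8]
opening: -0.0001
grasp_force: 0.0
time: 10.48
ee_pos: [0.5947, 0.083, 0.0495]
tcp_rot: [179.9, -0.6, 88.1]
wrist_force: [-1.7, 40.5, -4.9]
opening: 0.0002
grasp_force: 20.1
t 10.48 pos [0.5947 0.083  0.0495] rpy [179.93  -0.61  88.1 ] F [-1.7 40.5 -4.9] op 0.0002 gf 20.1
-> d [-0.003   0.0004  0.0005] turn 0.2
```

The tray is rigid at 40 N from this contact too, so it is home. I'll back off and go above the crank knob.

```bash
python3 -m pendant '0.02 0 0 0 0;0.03 0 -0.04 0 0.045;0.03 0 -0.08 0 0.045;0.03 0 -0.12 0 0.045;0.02 0 -0.16 0 0.045'
python3 -m pendant '0 0 -0.035 0 0.045;-0.02 0 -0.05 0 0.045;-0.04 -0.003 -0.05 0 0.045;-0.06 -0.006 -0.05 0 0.045;-0.06 -0.006 -0.05 0 0.045'
python3 - <<'E'
from h import *
for z in(.2,.3,.45):print(z,onz("top",(375,92),z).round(3),onz("top",(375,155),z).round(3))
go(.583,.0003,.25,87.9); go(.583,.0003,.188,87.9)
E
```

```text
time: 10.9
ee_pos: [0.5949, 0.0997, 0.2119]
tcp_rot: [179.8, -0.1, 88.0]
wrist_force: [1.5, -0.2, 0.8]
opening: 0.0446
grasp_force: 0.0
time: 11.32
ee_pos: [0.5867, 0.0361, 0.2608]
tcp_rot: [179.8, 0.0, 87.8]
wrist_force: [-0.5, 0.3, -1.0]
opening: 0.0453
grasp_force: 0.0
0.2 [ 0.803 -0.029  0.2  ] [ 0.654 -0.024  0.2  ]
0.3 [ 0.763 -0.022  0.3  ] [ 0.625 -0.016  0.3  ]
0.45 [ 0.704 -0.01   0.45 ] [ 0.582 -0.005  0.45 ]
t 11.32 pos [0.5867 0.0361 0.2608] rpy [1.7975e+02 3.0000e-02 8.7790e+01] F [-0.5  0.3 -1. ] op 0.0453 gf 0.0
-> d [-0.036  -0.0024  0.0108] turn -0.1
t 11.32 pos [0.5867 0.0361 0.2608] rpy [1.7975e+02 3.0000e-02 8.7790e+01] F [-0.5  0.3 -1. ] op 0.0453 gf 0.0
-> d [-0.0359 -0.0027  0.0728] turn -0.1
```

```bash
python3 -m pendant '-0.02 -0.002 0 0 0.045;-0.036 -0.0025 0.02 0 0.045;-0.036 -0.0025 0.045 0 0.045;-0.036 -0.0025 0.06 0 0.045;-0.036 -0.0025 0.072 0 0.045'
python3 -m pendant '0 0 0 0 0.03;0 0 0 0 0.01;0 0 0 0 0.01;0 0 0 0 0.01;0 0 0 0 0.01' 30
python3 -c "
from h import *
go(.583,.0003,.188,87.9)"
```

```text
time: 11.73
ee_pos: [0.5829, 0.0029, 0.1856]
tcp_rot: [179.9, -0.0, 87.9]
wrist_force: [-0.3, -0.0, 0.3]
opening: 0.0448
grasp_force: 0.0
time: 12.15
ee_pos: [0.5838, 0.0032, 0.1869]
tcp_rot: [179.9, -0.0, 87.9]
wrist_force: [4.3, 1.0, 0.6]
opening: 0.0154
grasp_force: 31.6
t 12.15 pos [0.5838 0.0032 0.1869] rpy [ 1.7985e+02 -2.0000e-02  8.7920e+01] F [4.3 1.  0.6] op 0.0154 gf 31.6
-> d [-0.0029 -0.0007 -0.0011] turn 0.0
```

The crank knob is held. I'll work out the circle rows in tool axes and estimate the starting pad height from the first side picture.

```bash
python3 - <<'E'
from h import *
import cv2
np.set_printoptions(linewidth=200)
yaw=np.radians(87.9);tx=np.array([np.cos(yaw),np.sin(yaw)]);ty=np.array([np.sin(yaw),-np.cos(yaw)])
a0=np.degrees(np.arctan2(.0005+.0495,.5835-.590));print("a0",a0)
pt=lambda a:.05*np.array([np.cos(np.radians(a)),np.sin(np.radians(a))])
for k in range(3):
    s=pt(a0-120*k); print("ABC"[k],";".join("%.4f %.4f %.4f 0 0.01"%(*[(pt(a0-120*k-24*i)-s)@v for v in(tx,ty)],.016*24*i/360) for i in range(1,6)))
g=cv2.cvtColor(cv2.imread("pics/side0.png"),cv2.COLOR_BGR2GRAY)
print(g[198:222,256:270:2].mean(1).astype(int))
for z in(.05,.055,.06,.065,.07,.075,.08):print(z,px("side",[.590,-.0315,z]).round(1))
# knob: crank arm/top
E
```

```text
a0 97.40691212849518
A -0.0009 0.0208 0.0011 0 0.01;-0.0102 0.0394 0.0021 0 0.01;-0.0262 0.0526 0.0032 0 0.01;-0.0463 0.0582 0.0043 0 0.01;-0.0668 0.0551 0.0053 0 0.01
B -0.0175 -0.0112 0.0011 0 0.01;-0.0290 -0.0285 0.0021 0 0.01;-0.0324 -0.0490 0.0032 0 0.01;-0.0272 -0.0691 0.0043 0 0.01;-0.0143 -0.0854 0.0053 0 0.01
C 0.0184 -0.0096 0.0011 0 0.01;0.0392 -0.0109 0.0021 0 0.01;0.0587 -0.0036 0.0032 0 0.01;0.0735 0.0110 0.0043 0 0.01;0.0811 0.0303 0.0053 0 0.01
[ 77  77  96 120 120 100  86  84  84  83  83  73  56  43  33  29  86 135 149 149 149 150 151 150]
0.05 [261.8 221.3]
0.055 [261.6 219.5]
0.06 [261.5 217.7]
0.065 [261.4 215.9]
0.07 [261.2 214.1]
0.075 [261.1 212.3]
0.08 [260.9 210.5]
```

```bash
python3 -m pendant '-0.0009 0.0208 0.0011 0 0.01;-0.0102 0.0394 0.0021 0 0.01;-0.0262 0.0526 0.0032 0 0.01;-0.0463 0.0582 0.0043 0 0.01;-0.0668 0.0551 0.0053 0 0.01'
python3 -c "
from h import *
go(.59,-.0495,.188,87.9)"
```

```text
time: 12.57
ee_pos: [0.6393, -0.065, 0.1817]
tcp_rot: [179.6, -0.1, 88.0]
wrist_force: [4.2, 5.6, -3.1]
opening: 0.0151
grasp_force: 31.3
t 12.57 pos [ 0.6393 -0.065   0.1817] rpy [ 1.7961e+02 -1.0000e-01  8.8050e+01] F [ 4.2  5.6 -3.1] op 0.0151 gf 31.3
-> d [ 0.0138 -0.0498 -0.0066] turn 0.1
```

```bash
python3 -m pendant '-0.0175 -0.0112 0.0011 0 0.01;-0.0290 -0.0285 0.0021 0 0.01;-0.0324 -0.0490 0.0032 0 0.01;-0.0272 -0.0691 0.0043 0 0.01;-0.0143 -0.0854 0.0053 0 0.01'
python3 -m pendant '0.0184 -0.0096 0.0011 0 0.01;0.0392 -0.0109 0.0021 0 0.01;0.0587 -0.0036 0.0032 0 0.01;0.0735 0.0110 0.0043 0 0.01;0.0811 0.0303 0.0053 0 0.01'
python3 - <<'E'
from h import *
import cv2
b=bot.camera("side");cv2.imwrite("pics/c1.png",b)
o=bot.get_obs();print(o["wrist_force"].round(1),o["ee_pos"].round(4))
g=cv2.cvtColor(b,cv2.COLOR_BGR2GRAY)
for c in(256,259,262,265): print(c,g[205:236,c])
E
```

```text
time: 12.98
ee_pos: [0.5514, -0.0759, 0.1761]
tcp_rot: [179.6, -0.3, 87.9]
wrist_force: [33.4, 16.6, -11.8]
opening: 0.0149
grasp_force: 31.6
time: 13.4
ee_pos: [0.5825, 0.0033, 0.1709]
tcp_rot: [180.0, 0.1, 87.9]
wrist_force: [-3.4, -11.8, 1.1]
opening: 0.0151
grasp_force: 32.8
[-1.5 -1.8 11.3] [0.5856 0.0036 0.1705]
256 [85 84 86 83 71 52 49 47 51 51 48 37 28 19  6  0 79 83 31  0 22 25  0  1
  8 27 46 43 33 27 25]
259 [83 85 84 83 86 93 83 58 53 56 57 60 51 34 24 13  1  0  3  0  5  0  4  0
  5 22 40 45 37 29 29]
262 [85 84 83 83 80 96 95 68 58 55 54 58 52 38 22 12 36 43 17  2  0  3  0  0
  0 27 44 44 38 46 77]
265 [86 85 84 84 75 69 63 56 55 59 60 56 43 30 24  8  1  0  1  3 53 53 12  5
  4 25 39 42 38 32 70]
```

```bash
python3 - <<'E'
from h import *
from scipy.optimize import least_squares
P=np.array([[.5838,.0032],[.6393,-.065],[.5514,-.0759],[.5845,.0035]])
r=least_squares(lambda c:np.hypot(*(P-c).T)-.05,[.59,-.05]);c=r.x;print(c,r.fun)
yaw=np.radians(87.9);tx=np.array([np.cos(yaw),np.sin(yaw)]);ty=np.array([np.sin(yaw),-np.cos(yaw)])
o=bot.get_obs();p=o["ee_pos"][:2];a0=np.degrees(np.arctan2(*(p-c)[::-1]));print("a0",a0,p)
pt=lambda a:c+.05*np.array([np.cos(np.radians(a)),np.sin(np.radians(a))])
n=[0,3,6,9,12,15]
# commanded pose now (A+B+C closed) ~ start command
s=np.array([.583,.0025])
for seg in range(5):
    q=pt(a0-72*seg) if seg else s
    print(seg,a0-72*(seg+1),";".join("%.4f %.4f %.4f 0 0.01"%(*[(pt(a0-72*seg-24*i)-q)@v for v in(tx,ty)],.016*24*i/360) for i in range(1,4)))
E
```

```text
[ 0.59233545 -0.04624734] [0.00017861 0.00057007 0.00054692 0.00036062]
a0 97.74882150495768 [0.58555085 0.00361257]
0 25.748821504957675 0.0001 0.0233 0.0011 0 0.01;-0.0091 0.0420 0.0021 0 0.01;-0.0250 0.0553 0.0032 0 0.01
1 -46.251178495042325 -0.0200 0.0057 0.0011 0 0.01;-0.0406 0.0027 0.0021 0 0.01;-0.0582 -0.0083 0.0032 0 0.01
2 -118.25117849504232 -0.0116 -0.0173 0.0011 0 0.01;-0.0151 -0.0378 0.0021 0 0.01;-0.0101 -0.0579 0.0032 0 0.01
3 -190.25117849504232 0.0128 -0.0163 0.0011 0 0.01;0.0312 -0.0261 0.0021 0 0.01;0.0520 -0.0275 0.0032 0 0.01
4 -262.2511784950423 0.0195 0.0072 0.0011 0 0.01;0.0344 0.0216 0.0021 0 0.01;0.0422 0.0409 0.0032 0 0.01
```

```bash
cat > tf.py <<'E'
from h import *
o=bot.get_obs();d=o["ee_pos"][:2]-[.5923,-.0462];a=np.arctan2(d[1],d[0]);f=o["wrist_force"]
print("az",round(np.degrees(a),1),"r",round(float(np.hypot(*d)),4),"z",round(o["ee_pos"][2],4),"tang",round(float(-f[0]*np.sin(a)+f[1]*np.cos(a)),1),"rad",round(float(f[0]*np.cos(a)+f[1]*np.sin(a)),1),"fz",round(f[2],1))
E
python3 -m pendant '0.0001 0.0233 0.0011 0 0.01;-0.0091 0.0420 0.0021 0 0.01;-0.0250 0.0553 0.0032 0 0.01' >/dev/null; python3 tf.py
python3 -m pendant '-0.0200 0.0057 0.0011 0 0.01;-0.0406 0.0027 0.0021 0 0.01' >/dev/null; python3 tf.py
```

```text
az 27.4 r 0.0512 z 0.1677 tang 5.5 rad -10.2 fz 4.2
az -20.5 r 0.051 z 0.1657 tang 6.6 rad -8.5 fz 0.1
```

```bash
python3 -m pendant '-0.0095 -0.004 0.0005 0 0.01;-0.0176 -0.0110 0.0011 0 0.01' >/dev/null; python3 tf.py
python3 -m pendant '-0.0065 -0.008 0.0005 0 0.01;-0.0116 -0.0173 0.0011 0 0.01' >/dev/null; python3 tf.py
python3 -m pendant '-0.003 -0.0101 0.0005 0 0.01;-0.0035 -0.0205 0.001 0 0.01' >/dev/null; python3 tf.py
```

```text
az -45.5 r 0.0505 z 0.1646 tang 6.3 rad -0.1 fz 0.6
az -69.2 r 0.0502 z 0.1635 tang 6.7 rad -0.8 fz 0.8
az -93.5 r 0.0499 z 0.1625 tang 8.1 rad -2.0 fz -1.2
```

```bash
python3 -m pendant '0.0015 -0.0103 0.0005 0 0.01;0.0050 -0.0201 0.0011 0 0.01' >/dev/null; python3 tf.py;python3 tf.py
python3 -m pendant '0.0055 -0.009 0.0005 0 0.01;0.0128 -0.0163 0.0011 0 0.01' >/dev/null; python3 tf.py
```

```text
az -117.4 r 0.0497 z 0.1614 tang 8.3 rad -5.4 fz -0.9
az -117.4 r 0.0497 z 0.1614 tang 8.3 rad -5.4 fz -0.9
az -141.5 r 0.0495 z 0.1603 tang 8.1 rad -6.3 fz -1.0
```

```bash
python3 -m pendant '0.0088 -0.0055 0.0005 0 0.01;0.0184 -0.0098 0.001 0 0.01' >/dev/null; python3 tf.py
python3 -m pendant '0.0052 -0.001 0.0003 0 0.01;0.0104 -0.0014 0.0005 0 0.01' >/dev/null; python3 tf.py
python3 -m pendant '0 0 0 0 0.01;0 0 0 0 0.01' >/dev/null; python3 tf.py
```

```text
az -165.4 r 0.0495 z 0.1593 tang 9.1 rad -8.7 fz -2.8
az -177.6 r 0.0493 z 0.1588 tang 9.6 rad -2.8 fz -0.8
az -178.2 r 0.0493 z 0.1587 tang 4.0 rad -3.4 fz 0.8
```

Drag has risen from about 6.2 to 9.6 N. Together with the geometry, that puts the screw 50–130° past contact, inside the window. Letting go.

```bash
python3 -m pendant '0 0 0 0 0.02;0 0 0 0 0.045;0 0 0 0 0.045;0 0 0 0 0.045' 
python3 -m pendant '0 0 -0.03 0 0.045;0 0 -0.06 0 0.045;0 0 -0.09 0 0.045;0 0 -0.12 0 0.045;0 0 -0.12 0 0.045'
python3 - <<'E'
from h import *
import cv2
b=bot.camera("side");cv2.imwrite("pics/e.png",b);g=cv2.cvtColor(b,cv2.COLOR_BGR2GRAY)
a=cv2.cvtColor(cv2.imread("pics/side0.png"),cv2.COLOR_BGR2GRAY);g5=cv2.cvtColor(cv2.imread("pics/g5.png"),cv2.COLOR_BGR2GRAY)
print("knob row profile g5/now",g5[250:266,256],g[250:266,256])
for n,z in(("start knob top",0),):print(onz("side",(256,259.7),.017))
d=cv2.absdiff(a,g)[300:400,200:420];print("bystander diff px",int((d>40).sum()))
# module near top edge/pink blobs still there
hsv=cv2.cvtColor(b,cv2.COLOR_BGR2HSV);m=((hsv[...,1]>110)&(hsv[...,2]>60)).astype(np.uint8)
n,_,st,ce=cv2.connectedComponentsWithStats(m)
print([(ce[i].round(1),onz("side",ce[i],.045).round(4)) for i in range(1,n) if st[i][4]>3 and 210<ce[i][1]<245 and 240<ce[i][0]<275])
# crank knob top: predicted px for given z, and dark profile
for z in(.16,.165,.17,.175):print(z,px("side",[.5428,-.0505,z]).round(1))
print(g[175:215,px("side",[.5428,-.0505,.16]).astype(int)[0]])
E
```

```text
time: 15.53
ee_pos: [0.5425, -0.0472, 0.1576]
tcp_rot: [-180.0, -0.0, 87.9]
wrist_force: [-0.5, 0.9, -0.2]
opening: 0.0448
grasp_force: 0.0
time: 15.95
ee_pos: [0.5435, -0.0474, 0.2837]
tcp_rot: [179.6, 0.0, 87.9]
wrist_force: [1.3, -0.3, 0.8]
opening: 0.0448
grasp_force: 0.0
knob row profile g5/now [ 14  20  22  17  21  23  20  18  23  25 128 159 124 125 148 148] [ 19  18  21  22  16  21  18  19  21  20 125 159 124  94  95  94]
[0.59605209 0.06818407 0.017     ]
bystander diff px 1517
[(array([255.5, 221.5]), array([ 0.6054, -0.0378,  0.045 ])), (array([266.8, 222. ]), array([ 0.5792, -0.0357,  0.045 ])), (array([254. , 225.5]), array([ 0.6073, -0.0219,  0.045 ])), (array([266.5, 225.5]), array([ 0.5787, -0.0218,  0.045 ]))]
0.16 [280.6 175.7]
0.165 [280.5 173.8]
0.17 [280.4 171.8]
0.175 [280.3 169.8]
[ 23  18  22  18  17  18  17  23  16  15  12  21  26  49  55  48 114 143
 128 136 124  95  96  96 108 135 147 130 109  90  84  85  83  82  78 182
 227 226 230 230]
```

```bash
python3 -c "
from workcell import bot
print(bot.job_done())"
```

```text
the job is handed in; nothing more can be done
None
```

The job is handed in: the flat module lies in the bed, the tray is against its stop, and the screw is snugged an estimated 50–130° past first contact and let go. I judged contact from the crank drag and the screw turn. The handover returned no verdict, and I did not confirm from images that the other loose things stayed put, though the arm was never meant to touch them.

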